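# Point-and-acknowledge check of a gear kit

## Robot

A 6-joint arm with a two-finger parallel gripper is mounted at the origin on a cart in front of the work surface, level with it; the furniture and walls round the work are solid. World frame = base frame: x ahead of the robot, y to its left, z up, the work surface at z = 0. Lengths are in m, angles in degrees, forces in N, time in s.
With the tool pointing down it reaches from about 0.25 to 0.725 m from the base axis. Payload 9.7 kg.
Tool frame: the origin (TCP) lies midway between the tips of the shut fingers; the grasp point (between the pads) lies bot.hold_point_z behind it (bot.hold_point_z is the distance from the TCP to the grasp point, in m); z points along the fingers, y is the line along which they close (so a half turn about z gives the same grasp; the last joint's range is limited). The gripper opens to 85 mm and grips with 20 to 120 N. Pads are 22 mm wide; open, the fingers measure 114 mm over their backs; the gripper's body (76 mm by 85 mm) begins 54 mm behind the grasp point. The pads swing forward as they close: fully open they stand 13 mm farther back than shut.
Start: joints at [-68.755, 4.979, 10.078, 95.1, 0, 90], TCP at [0.199, -0.513, 0.231] pointing down, gripper open.
Joint ranges: [-179.16, 179.16], [-48.56, 103.87], [-65.8, 70.77], [-126.05, 130.52], [-82.76, 87.17], [-180, 180]. Speed limits (degrees/s): [127.2, 127.2, 147.25, 180, 180, 180].

## Interface

Orientations are given as [roll, pitch, yaw] about the fixed x, y, z axes, in that order (R = Rz(yaw) Ry(pitch) Rx(roll)).
In Python, from workcell import bot, camera, camera_model, ticket gives the robot as it stands.
- The arm moves only by the tool send_rows, never from a script. Its argument "targets" is text: rows parted by semicolons, each of 5 numbers parted by spaces: the shift along the tool's x, y, z in mm, then the turn about the tool's z in degrees, then the closure in counts, from 0 (fully open) to 255 (shut). A call has 1 to 20 rows; each row is the pose to reach, as a shift and turn from the pose commanded when the call began, along the tool's axes at that moment; what a row does not reach only later rows make up. A row lasts 1/8 s, in which the tool goes at most 62.5 mm and 10.7 degrees, less where a joint would pass 70% of its speed; a pose out of reach is approached as far as the arm can. A call with a gripper value outside its range is refused whole. The fingers move at their own pace and stop on an object; "newtons" is the grip in N (left out, the last holds). Time passes only in rows, so rows that repeat a pose let the fingers close. It gives the time, the measured TCP pose, the force, the opening and the grip force at its end, in the units of the state.
- bot.get_obs(): the state, without advancing time (a new reading comes with each control period).
- camera(name): name is "scene" or "top" or "wrist"; returns the picture (480x640x3 uint8, blue, green, red); there is no depth.
- camera_model(name): a dict with "K" (3x3 intrinsics, pixels), "dist_coeffs" ([k1, k2, p1, p2, k3] as OpenCV has them; the pictures are not rectified), "pose" (4x4, takes a point from camera to world coordinates); the wrist camera has in their place "T_tool_cam" (4x4, takes a point from camera to tool coordinates, whose origin is the TCP and whose axes are the flange's). Camera axes: x right, y down, z forward; pixel columns grow to the right and rows downward; lengths in m; the calibration is good to about 2 mm. A picture is of the moment at which its call begins: read the wrist's pose just before it. camera_model takes no time and is no camera call.
- ticket.job_done(): hands the job in; it is judged then, once.
The state is a dict: "time": time; "q": joint angles; "qd": joint speeds; "joint_efforts": joint torques, N m; "ee_pos": TCP position; "tcp_rot": TCP orientation; "wrist_force": force on the tool from outside, world axes, zero at the start; "torque": the same for the moment, N m; "opening": finger opening in m; "grasp_force": force on a finger pad.
Only numpy, scipy, OpenCV 4.12 (cv2) and the standard library are available. Lean on these libraries where they do the work, as an engineer would, in place of code of your own. Each camera call takes 0.05 s, during which the arm holds its last target. There are 200 camera calls.

## Task

Do the pointing check of the gear parts laid out on the bare bench top nearest you: with the fingertips two to three centimetres above the middle of it, point at the smallest of the three gears and stay there for two seconds, then point in the same way at the plain bearing race (the ring without spokes). Then acknowledge by pressing the button on the little push-button station all the way down, and let it come up again. Touch none of the parts, and lift the hand well clear on the way so that you never point at a wrong part.

Things in the scene. Friction and masses are not known exactly. Their poses are not given: they have to be found in the camera images.
- small_gear: Smallest of three toothed gears: 48 mm across, 24 mm tall, with a bore. Light grey metal, loose, lying flat on the bench; origin at the centre of its underside, z up.
- middle_gear: Middle gear, not to be pointed at: 60 mm across, 20 mm tall. Light grey metal, loose, lying flat on the bench; origin at the centre of its underside, z up.
- wide_gear: Widest gear, not to be pointed at: 68 mm across, 14 mm tall. Light grey metal, loose, lying flat on the bench; origin at the centre of its underside, z up.
- plain_race: Plain bearing race: smooth open ring, 72 mm outside, its wall some 7 mm thick, 18 mm tall, no teeth and no spokes; its middle is empty. Light grey metal, loose, lying flat on the bench; origin at the centre of its underside, z up.
- spoked_ring: Ring with a hub and three spokes, not to be pointed at: 68 mm across, 10 mm tall. Light grey metal, loose, lying flat on the bench; origin at the centre of its underside, z up.
- button_station: Push-button station: grey square enclosure 66 x 66 mm, 30 mm tall, fixed to the bench, with a round dark housing and a black round push button in the middle of its top; origin at the centre of its underside, z up.
- ack_button_top (a point): Centre of the top of the push button (32 mm in diameter, standing 10 mm proud of its housing), 52 mm above the bench when up; it goes straight down with the button.
- ack_button (a joint): Travel of the push button in m: 0 up, 0.006 fully down; a spring of about 5 N at full travel pushes it up again.
Not all that is in view belongs to the job. Leave any purple or turquoise look-alike of the small_gear alone.

How it is judged (in metres and radians):
On the way, in this order (a step that is already met when the one before it is completed fails the run):
1. points at the smallest gear from just above for some two seconds (horizontal distance between the grasp point and small_gear below 0.02 m and z of the grasp point in the frame of small_gear between 0.046 and 0.089 m), for 1.5 s.
2. points at the plain bearing race from just above for some two seconds (horizontal distance between the grasp point and plain_race below 0.02 m and z of the grasp point in the frame of plain_race between 0.04 and 0.083 m), for 1.5 s.
3. presses the button down (value of joint ack_button above 0.005 m), for 0.05 s.
At the end, for the whole second after the job is handed in: Small gear, then race, were each pointed at for 1.5 s (grasp point, 19 mm behind the fingertips, within 20 mm of the middle, 22 to 65 mm above the top), then the button pressed at least 5 mm. It is up again (within 1.5 mm); all five parts rest within 4 mm of their starts (value of joint ack_button below 0.0015 m and distance of each of small_gear, middle_gear, wide_gear, plain_race, spoked_ring from where it was at the start of the episode below 0.004 m and linear speed of each of small_gear, middle_gear, wide_gear, plain_race, spoked_ring below 0.02 m/s); the robot touches nothing.
It fails at once if a gear or ring is touched (contact force between any of the fingers, the arm and small_gear above 0.3 N or contact force between any of the fingers, the arm and middle_gear above 0.3 N or contact force between any of the fingers, the arm and wide_gear above 0.3 N or contact force between any of the fingers, the arm and plain_race above 0.3 N or contact force between any of the fingers, the arm and spoked_ring above 0.3 N).
It fails at once if a gear or ring is lifted or moved by over 4 mm (distance of any of small_gear, middle_gear, wide_gear, plain_race, spoked_ring from where it was at the start of the episode above 0.004 m).
It fails at once if a wrong part is pointed at: hand low over the middle of another gear or of the spoked ring ((horizontal distance between the grasp point and middle_gear below 0.015 m and z of the grasp point in the frame of middle_gear between 0.042 and 0.085 m) or (horizontal distance between the grasp point and wide_gear below 0.015 m and z of the grasp point in the frame of wide_gear between 0.036 and 0.079 m) or (horizontal distance between the grasp point and spoked_ring below 0.015 m and z of the grasp point in the frame of spoked_ring between 0.032 and 0.075 m)).
It also fails if it takes over 54 s, if anything falls off the work surface, if the arm or the gripper's body presses on something with over 40 N, if the wrist force passes 120 N, or if a joint passes its speed limit or range.

## Working session

There is one attempt and no reset: what is moved stays moved. The work goes in short steps, Python scripts to look and compute and a tool call to move; the robot and the scene stay as the last step left them, time stands still between calls to the robot, and variables do not carry over. Pictures are saved under pics/ and viewed, at most 10 in all, crops included, and the job is handed in when it is done.

Besides the shell and the picture viewer there is one more tool, called after "Request:" as name(argument=value, ...) on one line, values as JSON. send_rows: Moves the arm, as the interface text tells. Its arguments: {"type":"object","properties":{"targets":{"type":"string"},"newtons":{"type":"number"}},"required":["targets"]}

```bash
mkdir -p pics; python3 - <<'E'
from workcell import bot,camera,camera_model
import cv2,numpy as np
o=bot.get_obs();print(o['time'],o['ee_pos'],o['tcp_rot'],bot.hold_point_z)
for n in("scene","top"):
    cv2.imwrite(f"pics/{n}0.png",camera(n))
    m=camera_model(n);print(n,m['K'],m['dist_coeffs'],np.round(m['pose'],3))
print(camera_model("wrist"))
E
```

```text
0.0 [ 0.19921483 -0.51238993  0.23058211] [-1.79922347e+02  2.39643741e-04  2.12465292e+01] 0.0187
scene [[502.30868585   0.         324.44277453]
 [  0.         502.30868585 239.58577347]
 [  0.           0.           1.        ]] [-0.12598047  0.          0.          0.          0.        ] [[-0.643  0.5   -0.58   1.029]
 [ 0.766  0.43  -0.478  0.289]
 [ 0.011 -0.752 -0.66   0.62 ]
 [ 0.     0.     0.     1.   ]]
top [[592.97296383   0.         312.66473392]
 [  0.         592.97296383 242.93653987]
 [  0.           0.           1.        ]] [-0.13241112  0.          0.          0.          0.        ] [[ 0.    -0.988  0.156  0.436]
 [-1.     0.002  0.015 -0.12 ]
 [-0.015 -0.156 -0.988  0.923]
 [ 0.     0.     0.     1.   ]]
{'K': array([[365.59733323,   0.        , 320.50713823],
       [  0.        , 365.59733323, 240.63388098],
       [  0.        ,   0.        ,   1.        ]]), 'dist_coeffs': array([0.01793921, 0.        , 0.        , 0.        , 0.        ]), 'T_tool_cam': array([[ 6.52653257e-05, -9.57622292e-01, -2.88026980e-01,
         7.39561322e-02],
       [ 9.99999851e-01, -9.37117479e-05,  5.38164080e-04,
         1.10871223e-03],
       [-5.42349431e-04, -2.88026972e-01,  9.57622143e-01,
        -1.43469005e-01],
       [ 0.00000000e+00,  0.00000000e+00,  0.00000000e+00,
         1.00000000e+00]])}
```

View pics/top0.png

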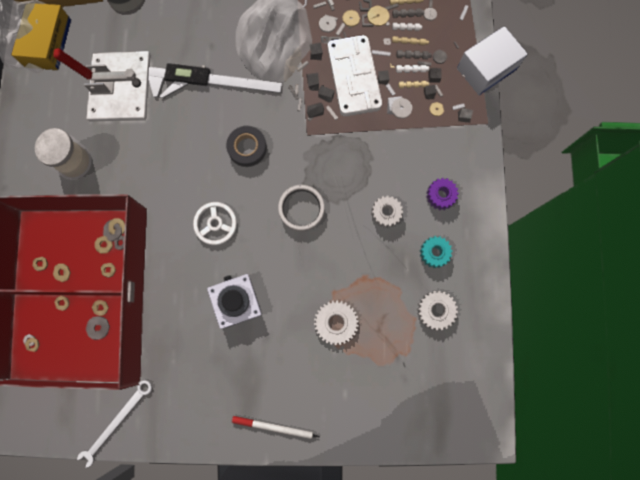

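View pics/scene0.png

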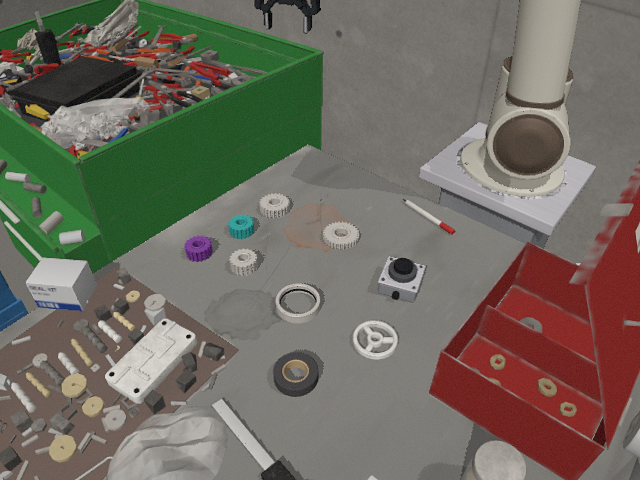

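Top view: the small grey gear is at (388,211), with look-alikes purple (443,193), turquoise (437,251) and larger grey gears (337,323) and (438,311). The race is at (302,208); possible confusions are the spoked ring (215,223) and the dark tape roll (246,146). The button is at (233,300). In the scene view the small gear is at (243,262), the race at (298,302) and the button at (403,267). I'll check these in close crops.

```bash
python3 - <<'E'
import cv2,numpy as np
a=cv2.imread("pics/top0.png")[160:360,190:470];cv2.imwrite("pics/topc.png",cv2.resize(a,None,fx=2.8,fy=2.8,interpolation=2))
a=cv2.imread("pics/scene0.png")[180:370,180:440];cv2.imwrite("pics/scenec.png",cv2.resize(a,None,fx=3,fy=3,interpolation=2))
E
```

```text
(no output)
```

View pics/topc.png

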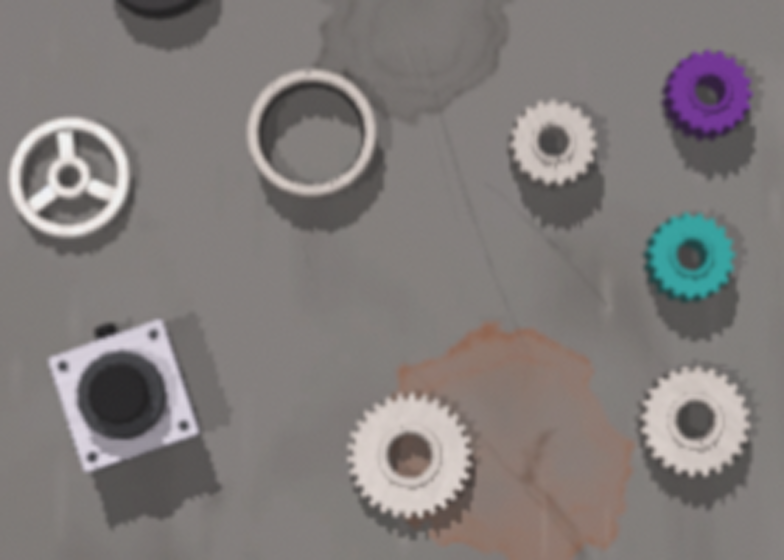

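View pics/scenec.png

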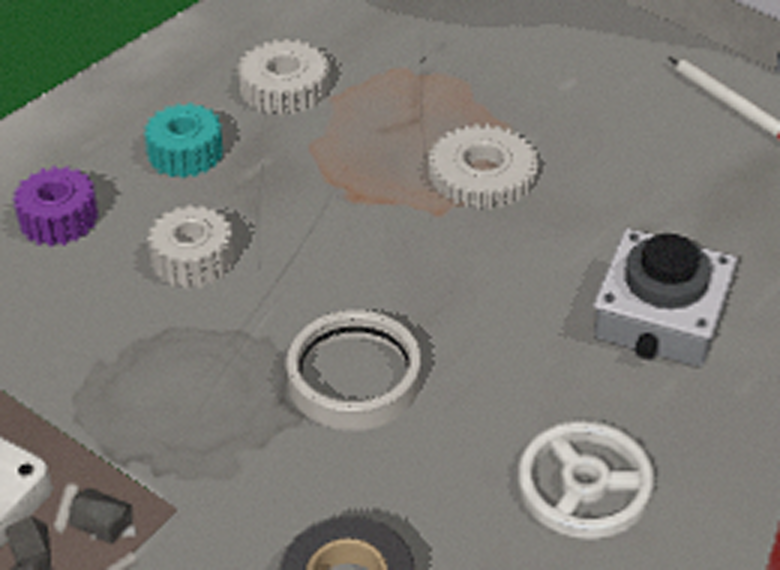

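The crops confirm the choice. The smallest light-grey gear is at top-crop (554,141), tall and narrow next to the other two greys. The open ring without spokes is at (312,131), and the button top is at (119,397).

```bash
cat > h.py <<'E'
from workcell import bot,camera,camera_model
import cv2,numpy as np
from scipy.spatial.transform import Rotation as R
def ray(m,p,T):
    u=cv2.undistortPoints(np.array([[p]],float),m['K'],m['dist_coeffs'])[0,0]
    d=T[:3,:3]@[*u,1];return T[:3,3],d/np.linalg.norm(d)
def tri(rs):
    A=sum(np.eye(3)-np.outer(d,d) for o,d in rs);b=sum((np.eye(3)-np.outer(d,d))@o for o,d in rs)
    return np.linalg.solve(A,b)
def plane(r,z): o,d=r;return o+d*(z-o[2])/d[2]
E
python3 - <<'E'
from h import *
mt,ms=camera_model("top"),camera_model("scene")
P={'small':((554,141),(191,231),.024,(510,599)),'race':((312,131),(354,357),.018,(248,376)),'button':((119,397),(669,257),.052,(90,148)),
'spoked':((70,177),(587,472),.01,(10,130)),'wide':((411,455),(484,157),.014,(348,473)),'middle':((695,420),(284,65),.02,(641,750)),
'purple':((709,92),(55,190),.024,(664,751)),'turq':((692,255),(184,126),.024,(646,735))}
ob=bot.get_obs();Rt=R.from_euler('xyz',ob['tcp_rot'],degrees=True)
f=lambda p:(p[0]/2.8+189.7,p[1]/2.8+159.7)
for k,(a,b,z,w) in P.items():
    rt=ray(mt,f(a),mt['pose']);rs=ray(ms,(b[0]/3+179.7,b[1]/3+179.7),ms['pose'])
    X=tri([rt,rs]);D=[plane(ray(mt,f((u,a[1])),mt['pose']),z) for u in w]
    print(k,np.round(X*1e3,1),np.round(1e3*plane(rt,z)[:2],1),np.round(1e3*plane(rs,z)[:2],1),'w',np.round(1e3*np.linalg.norm(D[0]-D[1]),1),'shift',np.round(1e3*Rt.inv().apply(X-ob['ee_pos'])),np.hypot(*X[:2]).round(3))
E
```

```text
small [ 629.3 -223.1   21.9] [ 629.1 -223.1] [ 630.5 -220.9] w 49.4 shift [ 506. -114.  209.] 0.668
race [636.5 -88.7  16.7] [636.4 -89. ] [637.2 -87.7] w 71.4 shift [ 561. -236.  214.] 0.643
button [487.1  11.5  44.5] [486.3  11. ] [494.5  14.6] w 30.7 shift [ 458. -384.  187.] 0.487
spoked [612.4  48.4   8.2] [612.2  47.7] [613.3  49.4] w 68.3 shift [ 588. -373.  223.] 0.614
wide [ 456.9 -143.    11.5] [ 457.1 -143.3] [ 459.  -140.9] w 68.0 shift [ 374. -251.  220.] 0.479
middle [ 475.2 -298.2   17.4] [ 475.2 -297.7] [ 477.6 -295.5] w 59.8 shift [335. -99. 213.] 0.561
purple [ 657.8 -311.3   21.6] [ 657.1 -310.6] [ 659.4 -309.1] w 49.0 shift [500. -21. 209.] 0.728
turq [ 565.4 -298.2   21. ] [ 565.2 -297.9] [ 567.6 -294.8] w 49.3 shift [419. -67. 210.] 0.639
```

Triangulated heights agree with the text to about 3 mm (the button reading is looser) and the widths match. I'll rise clear of the bin first, then go above the small gear with the fingers shut.

Request:
send_rows(targets="0 0 -60 0 255;0 0 -120 0 255;50 -12 -120 0 255;100 -23 -120 0 255;155 -35 -120 0 255;210 -48 -120 0 255;265 -60 -110 0 255;320 -72 -90 0 255;375 -85 -70 0 255;430 -97 -40 0 255;470 -106 -10 0 255;506 -114 20 0 255;506 -114 60 0 255;506 -114 80 0 255;506 -114 80 0 255;506 -114 80 0 255")

```text
time: 2.1
ee_pos: [0.6298, -0.2232, 0.1524]
tcp_rot: [180.0, -0.0, 21.2]
wrist_force: [0.1, -0.0, 0.8]
opening: -0.0002
grasp_force: 0.0
```

```bash
cat > w.py <<'E'
from h import *
import sys
o=bot.get_obs();cv2.imwrite(sys.argv[1],camera("wrist"))
Rt=R.from_euler('xyz',o['tcp_rot'],degrees=True);T=np.eye(4);T[:3,:3]=Rt.as_matrix();T[:3,3]=o['ee_pos']
m=camera_model("wrist");C=T@m['T_tool_cam'];np.save("C.npy",C)
print(o['time'],o['ee_pos'],o['tcp_rot'],o['opening'],o['wrist_force'])
for k,X in dict(small=(629.2,-222.6,24),race=(636.6,-88.7,18),button=(487,11.5,52)).items():
    X=np.array(X)/1e3;Ci=np.linalg.inv(C);p=Ci[:3,:3]@X+Ci[:3,3]
    print(k,'px',cv2.projectPoints(p[None],np.zeros(3),np.zeros(3),m['K'],m['dist_coeffs'])[0].ravel().round(),'shift',np.round(1e3*Rt.inv().apply(X-o['ee_pos']),1))
E
python3 w.py pics/w1.png
```

```text
2.1 [ 0.6298294  -0.22319947  0.1523913 ] [ 1.79959966e+02 -4.67580323e-02  2.12357707e+01] -0.00015439672704392377 [ 0.09222182 -0.01968395  0.78704211]
small px [318. 232.] shift [ -0.5  -0.9 128.4]
race px [152. 157.] shift [  54.9 -123.   134.4]
button px [-57. 306.] shift [ -48.2 -270.6  100.2]
```

View pics/w1.png

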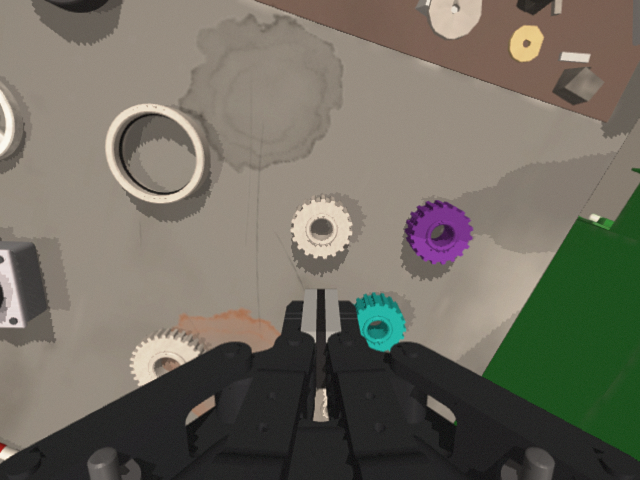

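The wrist view shows the small gear's top at (322,228), predicted (318,232), and the race at (155,153), predicted (152,157); agreement is about 2–3 mm. I'll descend to point and hold for two seconds.

Request:
send_rows(targets="1 1 40 0 255;1 1 80 0 255;1 1 102 0 255;1 1 102 0 255;1 1 102 0 255;1 1 102 0 255;1 1 102 0 255;1 1 102 0 255;1 1 102 0 255;1 1 102 0 255;1 1 102 0 255;1 1 102 0 255;1 1 102 0 255;1 1 102 0 255;1 1 102 0 255;1 1 102 0 255;1 1 102 0 255;1 1 102 0 255;1 1 102 0 255;1 1 102 0 255")

```text
time: 4.65
ee_pos: [0.6309, -0.2236, 0.0493]
tcp_rot: [180.0, 0.0, 21.2]
wrist_force: [-0.1, 0.7, -0.5]
opening: -0.0
grasp_force: 0.0
```

Request:
send_rows(targets="0 0 0 0 255;0 0 0 0 255;0 0 -50 0 255;0 0 -100 0 255;28 -60 -100 0 255;55 -121 -100 0 255;55 -121 -100 0 255;55 -121 -100 0 255;55 -121 -100 0 255")

```text
time: 5.78
ee_pos: [0.6382, -0.0921, 0.1492]
tcp_rot: [180.0, 0.0, 21.2]
wrist_force: [0.4, -0.1, -0.3]
opening: -0.0002
grasp_force: 0.0
```

```bash
python3 w.py pics/w2.png
```

```text
5.775 [ 0.63823344 -0.09213223  0.14916645] [1.79993371e+02 1.36417403e-02 2.11732797e+01] -0.0001520448841695362 [ 0.38012394 -0.09881733 -0.26103951]
small px [466. 299.] shift [-55.5 118.4 125.2]
race px [314. 230.] shift [ -0.3  -3.8 131.2]
button px [121. 372.] shift [-103.6 -151.3   97.2]
```

View pics/w2.png

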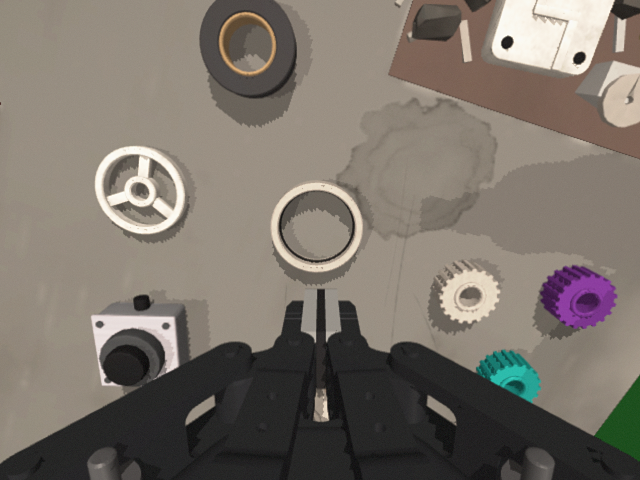

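The race is at (318,226), predicted (314,230), and the button top at (127,366). I'll point at the race.

Request:
send_rows(targets="1 -2 40 0 255;1 -2 80 0 255;1 -2 106 0 255;1 -2 106 0 255;1 -2 106 0 255;1 -2 106 0 255;1 -2 106 0 255;1 -2 106 0 255;1 -2 106 0 255;1 -2 106 0 255;1 -2 106 0 255;1 -2 106 0 255;1 -2 106 0 255;1 -2 106 0 255;1 -2 106 0 255;1 -2 106 0 255;1 -2 106 0 255;1 -2 106 0 255;1 -2 106 0 255;1 -2 106 0 255")

```text
time: 8.32
ee_pos: [0.6385, -0.0886, 0.0433]
tcp_rot: [-180.0, -0.0, 21.2]
wrist_force: [0.7, 0.5, -0.0]
opening: -0.0001
grasp_force: 0.0
```

```bash
python3 - <<'E'
from h import *
C=np.load("C.npy");m=camera_model("wrist");mt=camera_model("top")
w=ray(m,(127,366),C);t=ray(mt,(119/2.8+189.7,397/2.8+159.7),mt['pose'])
o=bot.get_obs();Rt=R.from_euler('xyz',o['tcp_rot'],degrees=True)
for X in(plane(w,.052),tri([w,t])): print(X,1e3*Rt.inv().apply(X-o['ee_pos']))
print(o['ee_pos'])
E
```

```text
[0.49422606 0.00848134 0.052     ] [ -99.29363946 -142.79894251   -8.71042274]
[0.48666756 0.01170772 0.04346062] [-105.16927735 -148.54490099   -0.17096016]
[ 0.63851937 -0.08862767  0.04328693]
```

Request:
send_rows(targets="0 0 0 0 255;0 0 0 0 255;0 0 -50 0 255;0 0 -100 0 255;-35 -49 -100 0 255;-70 -98 -100 0 255;-103 -147 -100 0 255;-103 -147 -80 0 255;-103 -147 -60 0 255;-103 -147 -60 0 255;-103 -147 -60 0 255;-103 -147 -60 0 255")

```text
time: 9.82
ee_pos: [0.4898, 0.0109, 0.1042]
tcp_rot: [180.0, -0.1, 21.2]
wrist_force: [-0.3, -0.6, -0.1]
opening: -0.0001
grasp_force: 0.0
```

```bash
python3 w.py pics/w3.png; python3 - <<'E'
from h import *
a=camera("top")[240:340,160:290];b=camera("scene")[200:320,330:470]
cv2.imwrite("pics/b.png",np.hstack([cv2.resize(a,(390,300),interpolation=2),cv2.resize(b,(350,300),interpolation=2)]))
E
```

```text
9.825 [0.48979321 0.0109452  0.10416792] [ 1.79976324e+02 -6.20437213e-02  2.12319288e+01] -8.732752908097676e-05 [-0.25638042 -0.60467523 -0.07886071]
small px [770. 178.] shift [ 45.3 268.1  80.3]
race px [573.  81.] shift [100.7 146.   86.3]
button px [316. 270.] shift [-2.5 -1.6 52.2]
```

View pics/w3.png

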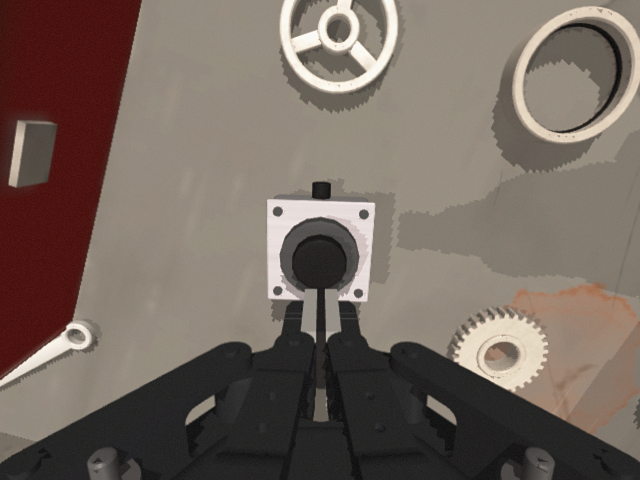

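View pics/b.png

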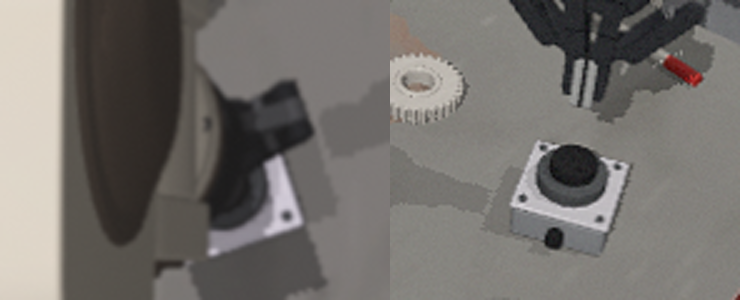

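The button top is centred at (320,263) in the wrist view, within about 2 mm of being under the tool. I'll press gently.

Request:
send_rows(targets="1 0 25 0 255;1 0 45 0 255;1 0 50 0 255;1 0 53 0 255;1 0 55 0 255;1 0 57 0 255;1 0 57 0 255;1 0 57 0 255")

```text
time: 10.98
ee_pos: [0.4905, 0.0114, 0.0467]
tcp_rot: [180.0, -0.0, 21.2]
wrist_force: [-0.9, 0.3, 5.2]
opening: 0.0001
grasp_force: 2.2
```

Request:
send_rows(targets="0 0 1 0 255;0 0 2 0 255;0 0 2 0 255;0 0 2 0 255")

```text
time: 11.48
ee_pos: [0.4906, 0.0114, 0.0458]
tcp_rot: [180.0, -0.1, 21.2]
wrist_force: [-5.4, -0.9, 17.3]
opening: 0.0001
grasp_force: 8.3
```

The force jumped from 5 to 17 N with the TCP at 46 mm, so the button is on its stop. I'll release and lift.

Request:
send_rows(targets="0 0 0 0 255;0 0 -10 0 255;0 0 -50 0 255;0 0 -100 0 255;0 0 -120 0 255;0 0 -120 0 255;0 0 -120 0 255;0 0 -120 0 255")

```text
time: 12.48
ee_pos: [0.4896, 0.0114, 0.1628]
tcp_rot: [-180.0, 0.1, 21.2]
wrist_force: [0.7, 0.6, -0.2]
opening: 0.0002
grasp_force: 0.0
```

```bash
python3 - <<'E'
from h import *
cv2.imwrite("pics/end.png",camera("scene"))
E
```

```text
(no output)
```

View pics/end.png

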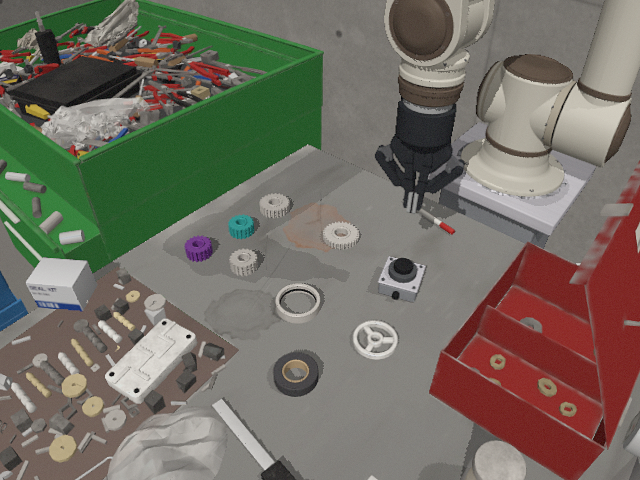

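The parts are where they were (gear (243,262), race (298,302)), the button is up at (403,267), and the hand is clear.

```bash
python3 -c "
from workcell import ticket
print(ticket.job_done())"
```

```text
the job is handed in; nothing more can be done
None
```

I pointed at the small gear and then the plain race for about two seconds each, pressed the button to its stop and released it, then handed the job in at about 12.5 s; the last picture showed no part moved, but no verdict came back.

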